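# Raise a plate on its easel to the marked viewing notch

## Robot

A 6-joint arm with a two-finger parallel gripper is mounted at the origin on a cart in front of the work surface, level with it; the furniture and walls round the work are solid. World frame = base frame: x ahead of the robot, y to its left, z up, the work surface at z = 0. Lengths are in m, angles in rad, forces in N, time in s.
With the tool pointing down it reaches from about 0.325 to 0.9 m from the base axis. Payload 6.1 kg.
Tool frame: the origin (TCP) lies at the very end of the fingers, on their centre line; the grasp point (between the pads) lies 19 mm behind it; z points along the fingers, y is the line along which they close (so a half turn about z gives the same grasp; the last joint's range is limited). The gripper opens to 85 mm and grips with 20 to 120 N. Pads are 22 mm wide; open, the fingers measure 114 mm over their backs; the gripper's body (76 mm by 85 mm) begins 54 mm behind the grasp point. The pads swing forward as they close: fully open they stand 13 mm farther back than shut.
Start: joints at [1.167, 0.22, 1.526, -0, 1.395, -0.126], TCP at [0.171, 0.601, 0.231] pointing down, gripper open.
Joint ranges: [-2.98, 2.98], [-0.91, 2.08], [0.09, 2.57], [-1.24, 4.39], [0.2, 2.65], [-2.68, 2.68]. Speed limits (rad/s): [2.57, 2.57, 3.01, 3.14, 3.14, 3.14].

## Interface

Orientations are given as a unit quaternion [w, x, y, z].
In Python, from plant import r gives the robot as it stands.
- The arm moves only by the tool servo_tool, never from a script. Its argument "targets" is one flat list of numbers, 4 for each row, row after row: the shift along the tool's x, y, z in cm, then the turn about the tool's z in rad. A call has 1 to 12 rows; each row is the pose to reach, as a shift and turn from the pose commanded when the call began, along the tool's axes at that moment; what a row does not reach only later rows make up. A row lasts 1/12 s, in which the tool goes at most 41.7 mm and 7.16 degrees, less where a joint would pass 70% of its speed; a pose out of reach is approached as far as the arm can. A call with a gripper value outside its range is refused whole. "claw" is the opening, from 0 (shut) to 1 (fully open), set as the call begins (left out, the last holds). The fingers move at their own pace and stop on an object; "force" is the grip in N (left out, the last holds). Time passes only in rows, so rows that repeat a pose let the fingers close. It gives the time, the measured TCP pose, the force, the opening and the grip force at its end, in the units of the state.
- r.sense(): the state, without advancing time (a new reading comes with each control period).
- r.capture(name): name is "scene" or "top" or "wrist"; returns a dict with "pixels" (400x640x3 uint8, red, green, blue), "fx", "fy", "cx", "cy" (pixels), "world_from_camera" (4x4, takes a point from camera to world coordinates). Camera axes: x right, y down, z forward; pixel columns grow to the right and rows downward; lengths in m; the calibration is good to about 2 mm. A picture is of the moment at which its call begins. There is no depth.
- r.job_done(): hands the job in; it is judged then, once.
Trained networks look in the newest picture that a camera, given by its name, has taken for a name from the list of things; names that differ only in an ending like _2 or _b are one class to them, and where a whole thing is asked for, a point or a joint stands for the part that bears it (a point fixed in the world has none). Each returns a list of dicts, best first, with "confidence" (0 to 1); they miss things now and then, are a little off and sometimes report something else, mostly with a low value. They report only what shows in the picture. A call takes as long as a camera call.
- r.spot_in(camera, target): "centre" ([x, y, z] in m, in world coordinates, good to about 4 mm: the middle of the surface that is visible of it).
- r.mark_of(camera, target): "centre" ([x, y, z] in m, in world coordinates, good to about 4 mm: a listed point, or the origin of a listed thing).
The state is a dict: "time_s": time; "q": joint angles; "dq": joint speeds; "joint_efforts": joint torques, N m; "tool_pos": TCP position; "orientation": TCP orientation; "force": force on the tool from outside, world axes, zero at the start; "torque": the same for the moment, N m; "width": finger opening in m; "gripper_force": force on a finger pad.
Only numpy, scipy, OpenCV 4.12 (cv2) and the standard library are available. Lean on these libraries where they do the work, as an engineer would, in place of code of your own. Each camera call takes 0.05 s, during which the arm holds its last target. There are 200 camera calls.

## Task

A white plate lies loose on the folded plate easel beside the range. With the frame still lying down, gently slide the plate home until its rim bears on both upright pegs, without shoving it hard against them; then raise the frame by its top bar until the strut underneath drops into the notch marked with brass studs (the fourth of the five) and ease it down, never letting it fall, so that the easel alone holds the plate up to view on its pegs. Leave the salt shaker, pepper mill and mug where they stand.

Things in the scene. Friction and masses are not known exactly. Their poses are not given: they have to be found in the camera images.
- stand: Wooden base of a folding plate easel, fixed on the wooden worktop (7 mm below the cooktop). Origin: on its underside, 130 mm from the hinge (near end); x points from the hinge toward the frame's free end, y left, z up. Two side rails (x = -145 to +157 mm, top at z = 22 mm, outer faces at y = +-63 mm) with saw-tooth racks between them, five notches 20 mm apart from x = +75 to -5 mm.
- frame_hinge (a point): Middle of the frame's hinge axis: 130 mm toward the robot from the stand's origin, 31 mm up. The axis runs along the stand's y.
- marked_notch (a point): Where the centre of the strut's foot rod lies when seated in the marked (fourth) notch: x = +15 mm, z = 11 mm of the stand. A brass plate with a round stud on top of each rail marks it. The teeth are 7 mm high, sloping on the free-end side, steep on the other: the foot slips from notch to notch toward the hinge as the frame rises and cannot go back.
- frame (a joint): Hinge angle of the frame in rad: 0 lying flat, growing as its far end is raised, to 1.35. Resting in notches 1 to 5: about 0.64, 0.76, 0.87, 0.97, 1.07; the foot drops into a notch 0 to 0.025 rad after that angle is passed. A loose hinge: it falls back if nothing holds it. Frame 268 mm long from the hinge, 94 mm wide, 12 mm thick, upper face 6 mm above the mid-plane through the hinge axis; 0.3 kg.
- bar_right (a point): On the axis of the frame's top bar, in the middle of its free right end, 88 mm right (-y of the stand) of the frame's middle. The bar is a round wooden rod 14 mm in diameter, 210 mm long, parallel to the hinge and 265 mm from it; 42 mm of it stands free past the rails at either side.
- bar_left (a point): The same point on the left free end, 88 mm left of the frame's middle.
- plate_seat (a point): Point on the frame's upper face (105 mm from the hinge, in the middle) where the centre of the plate's underside lies when the plate is home, its rim touching both pegs. x along the frame away from the hinge, z square to its face. The two brass pegs (10 mm thick, 28 mm high above the face) stand 81 mm from here toward the hinge and 40 mm to either side.
- strut_foot (a point): Centre of the strut's foot, a brass rod 8 mm in diameter parallel to the hinge. The strut swings freely under the frame by its own weight, pivoted 120 mm from the frame's hinge; the foot is 140 mm from that pivot and drags over the racks behind it.
- plate: White ceramic plate, loose, about 0.26 kg, 170 mm across the rim, foot 105 mm across, 20 mm high, walls 4 mm and rising outward, open side up. Origin: centre of its underside; z is its axis. It starts 15 to 40 mm up the frame from its seat, toward the top bar.
- salt_shaker: Glass salt shaker, 44 mm wide, 90 mm high, standing on the cooktop. Origin: centre of its underside. Bystander.
- pepper_mill: Wooden pepper mill, 58 mm wide, 170 mm high, on the cooktop. Origin: centre of its underside. Bystander.
- tea_mug: White mug, 78 mm wide (110 mm with its handle), 97 mm high, on the cooktop. Origin: centre of its underside. Bystander.

How it is judged:
By the outcome, as a careful person would: the job done as asked, in the order asked, and still so for the second after the job is handed in, with the robot touching nothing.
It also fails if it takes over 61 s, if anything falls off the work surface, if the arm or the gripper's body presses on something with over 40 N, if the wrist force passes 120 N, or if a joint passes its speed limit or range.

## Working session

There is one attempt and no reset: what is moved stays moved. The work goes in short steps, Python scripts to look and compute and a tool call to move; the robot and the scene stay as the last step left them, time stands still between calls to the robot, and variables do not carry over. Pictures are saved under pics/ and viewed, at most 11 in all, crops included, and the job is handed in when it is done.

Besides the shell and the picture viewer there is one more tool, called after "Call:" by a JSON object that holds its "api" and its "payload". servo_tool: Moves the arm, as the interface text tells. Its arguments: {"type":"object","properties":{"targets":{"type":"array","items":{"type":"number"}},"claw":{"type":"number"},"force":{"type":"number"}},"required":["targets"]}

```bash
ls; mkdir -p pics
python3 - <<'E'
from plant import r
import cv2,numpy as np
s=r.sense(); print(s['time_s'],s['tool_pos'],s['orientation'],s['width'])
for c in ['scene','top']:
    im=r.capture(c); cv2.imwrite(f'pics/{c}0.png',im['pixels'][:,:,::-1])
    print(c,im['fx'],np.round(im['world_from_camera'],3).tolist())
    for n in ['stand','frame_hinge','marked_notch','bar_right','bar_left','plate_seat','plate','salt_shaker','pepper_mill','tea_mug','strut_foot']:
        print(n,[(np.round(d['centre'],4).tolist(),round(d['confidence'],2)) for d in r.mark_of(c,n)[:2]])
print(r.sense()['time_s'])
E
```

```text
pics
0.0 [0.17116103 0.60046905 0.23016116] [-2.43708518e-04  1.38444885e-01  9.90369642e-01 -9.62322592e-04] 0.08532513363306136
scene 408.8209764723178 [[-0.681, -0.618, 0.394, 0.199], [-0.733, 0.563, -0.383, 0.373], [0.015, -0.549, -0.836, 0.872], [0.0, 0.0, 0.0, 1.0]]
stand []
frame_hinge [([0.4151, 0.1893, 0.0207], 0.57)]
marked_notch [([0.6838, 0.1042, 0.0184], 0.32)]
bar_right [([0.6827, 0.1063, 0.0209], 0.63)]
bar_left [([0.6822, 0.279, 0.0212], 0.82)]
plate_seat []
plate [([0.5445, 0.1919, 0.0304], 0.91)]
salt_shaker [([0.4448, -0.2214, -0.0001], 0.62)]
pepper_mill [([0.7727, -0.068, -0.0005], 0.68)]
tea_mug [([0.6538, -0.3064, -0.0008], 0.66)]
strut_foot [([0.677, 0.1939, 0.0038], 0.48)]
top 377.0326410653643 [[-0.001, -0.997, 0.074, 0.504], [-1.0, 0.002, 0.015, -0.014], [-0.015, -0.074, -0.997, 0.915], [0.0, 0.0, 0.0, 1.0]]
stand [([0.4464, -0.2219, 0.0007], 0.43)]
frame_hinge [([0.4155, 0.185, 0.0216], 0.68)]
marked_notch []
bar_right [([0.6789, 0.1056, 0.024], 0.71)]
bar_left [([0.683, 0.2788, 0.0224], 0.92)]
plate_seat []
plate [([0.5487, 0.1957, 0.0335], 0.59)]
salt_shaker [([0.4416, -0.2207, 0.002], 0.79)]
pepper_mill [([0.7706, -0.0661, 0.0027], 0.55)]
tea_mug [([0.6505, -0.3063, -0.0043], 0.95)]
strut_foot [([0.6763, 0.1945, 0.0046], 0.65), ([0.6802, 0.2792, 0.0205], 0.35)]
1.2
```

View pics/scene0.png

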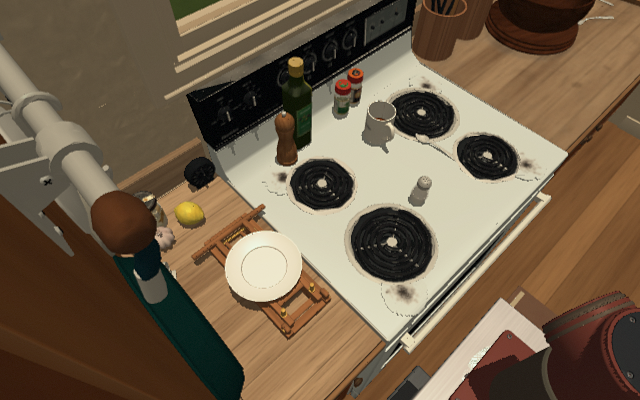

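View pics/top0.png

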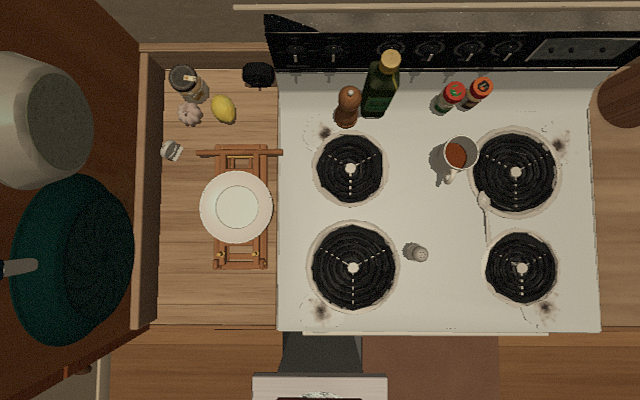

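The scene view shows the plate at about (263,267) px on the folded easel, with the bar running (195,250) to (265,208). In the top view the plate is at (236,208), the bar runs (198,153) to (282,153), and the mill, salt and mug are well clear on the cooktop. I'll enlarge the easel to measure it.

Run:
```python
import cv2,numpy as np
t=cv2.imread('pics/top0.png')[135:280,185:290]; s=cv2.imread('pics/scene0.png')[195:345,185:335]
t=cv2.resize(t,None,fx=4,fy=4,interpolation=cv2.INTER_CUBIC)[:580]; s=cv2.resize(s,(375,375),interpolation=cv2.INTER_CUBIC)
o=np.zeros((580,800,3),np.uint8); o[:t.shape[0],:420]=t; o[:375,422:797]=s
cv2.imwrite('pics/crop1.png',o)
```

```text
(no output)
```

View pics/crop1.png

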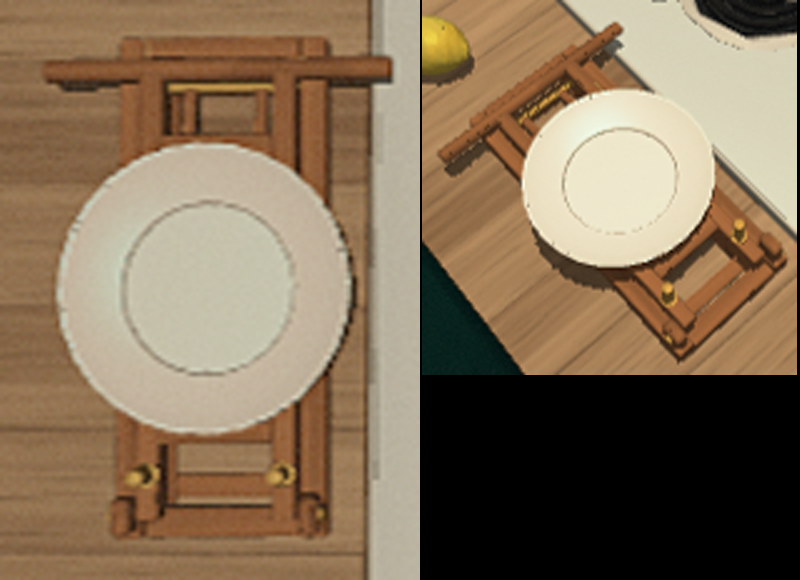

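The crop shows the plate rim spanning (56..352, 141..434) and the pegs at (134..150,477) and (270..287,475). The bar ends are at (45,70) and (392,70). Next I convert these to world coordinates, using both views.

```bash
cat > h.py <<'E'
import numpy as np,cv2
from plant import r
def ray(im,u,v):
    T=np.array(im['world_from_camera']); d=T[:3,:3]@np.array([(u-im['cx'])/im['fx'],(v-im['cy'])/im['fy'],1]); return T[:3,3],d
def onz(im,u,v,z):
    o,d=ray(im,u,v); return o+d*(z-o[2])/d[2]
def tri(a,b):
    A=[];B=[]
    for o,d in (a,b):
        P=np.eye(3)-np.outer(d,d)/(d@d); A.append(P);B.append(P@o)
    return np.linalg.lstsq(np.vstack(A),np.hstack(B),rcond=None)[0]
def ell(im,box):
    x0,y0,x1,y1=box; p=np.ascontiguousarray(im['pixels'][y0:y1,x0:x1]); h=cv2.cvtColor(p,cv2.COLOR_RGB2HSV)
    m=((h[...,1]<75)&(h[...,2]>120)).astype(np.uint8); m=cv2.morphologyEx(m,cv2.MORPH_OPEN,np.ones((5,5)))
    c=max(cv2.findContours(m,cv2.RETR_EXTERNAL,cv2.CHAIN_APPROX_NONE)[0],key=cv2.contourArea); c=cv2.convexHull(c)
    return c[:,0,:]+[x0,y0]
def rim(im,box,z):
    P=np.array([onz(im,u,v,z)[:2] for u,v in ell(im,box)])
    A=np.c_[2*P,np.ones(len(P))]; s=np.linalg.lstsq(A,(P**2).sum(1),rcond=None)[0]
    return s[:2],np.sqrt(s[2]+s[0]**2+s[1]**2)
def axes(s):
    w,x,y,z=s['orientation']
    from scipy.spatial.transform import Rotation as R
    return R.from_quat([x,y,z,w]).as_matrix()
E
python3 - <<'E'
from h import *
np.set_printoptions(precision=4,suppress=True)
t=r.capture('top'); s=r.capture('scene')
f=lambda u,v:(185+(u+.5)/4-.5,135+(v+.5)/4-.5)
g=lambda u,v:(185+(u-422+.5)/2.5-.5,195+(v+.5)/2.5-.5)
for n,p,q,z in [('pegL base',(150,474),None,.03),('pegL top',(134,480),(668,288),.058),('pegR base',(287,472),None,.03),('pegR top',(270,478),(740,223),.058),('barL',(45,70),(446,158),.024),('barR',(392,70),(617,28),.024)]:
    print(n,onz(t,*f(*p),z), q and tri(ray(t,*f(*p)),ray(s,*g(*q))))
for z in(.045,.05,.055): print(z,rim(t,(190,160,276,250),z),rim(s,(215,225,310,310),z))
print([(np.round(d['centre'],4),d['confidence']) for c in('top','scene') for n in ('plate','bar_right','frame_hinge') for d in r.mark_of(c,n)[:1]])
E
```

```text
pegL base [0.4382 0.2256 0.03  ] None
pegL top [0.437 0.227 0.058] [0.4369 0.2275 0.0566]
pegR base [0.4394 0.1453 0.03  ] None
pegR top [0.4381 0.1499 0.058 ] [0.4377 0.1486 0.0618]
barL [0.6785 0.2949 0.024 ] [0.6766 0.2932 0.0238]
barR [0.6778 0.0861 0.024 ] [0.6798 0.0876 0.021 ]
0.045 (array([0.5467, 0.1926]), np.float64(0.0847895726453856)) (array([0.5497, 0.1753]), np.float64(0.09472779819075232))
0.05 (array([0.5465, 0.1914]), np.float64(0.08430251269828284)) (array([0.5476, 0.1764]), np.float64(0.09415503319516272))
0.055 (array([0.5463, 0.1902]), np.float64(0.08381545275117348)) (array([0.5455, 0.1776]), np.float64(0.0935822681995756))
[(array([0.5494, 0.1969, 0.0311]), 0.7), (array([0.6801, 0.1035, 0.0246]), 0.95), (array([0.4138, 0.1878, 0.0225]), 0.95), (array([0.5487, 0.1898, 0.0295]), 0.97), (array([0.4092, 0.1888, 0.0231]), 0.7)]
```

Call:
{"api": "servo_tool", "payload": {"targets": [-1.1,-3.9,0,-0.05,-2.2,-7.8,0,-0.1,-3.3,-11.6,0,-0.15,-4.4,-15.4,0,-0.2,-5.5,-19.2,0,-0.25,-6.6,-23,0,-0.277,-7.4,-26,0,-0.277,-11.3,-27,0,-0.277,-15.2,-28,0,-0.277,-19.1,-29.1,0,-0.277,-23,-30.3,0,-0.277,-26.8,-31.4,0,-0.277], "claw": 1}}

```text
time_s: 2.6
tool_pos: [0.3446, 0.2241, 0.2319]
orientation: [0.001, 0.0, 1.0, 0.0]
force: [0.8, 1.0, 0.0]
width: 0.0854
gripper_force: 0.0
```

Run:
```python
from h import *
s=r.sense();R=axes(s);print(s['time_s'],s['tool_pos'],R.round(4).tolist(),s['force'])
print(R.T@(np.array([.66,.188,.12])-s['tool_pos'])*100)
```

```text
2.6 [0.34459417 0.22409628 0.23191887] [[-1.0, 0.001, 0.0017], [0.001, 1.0, 0.0007], [-0.0017, 0.0007, -1.0]] [0.84288238 0.98325963 0.01310853]
[-31.52469795  -3.58703455  11.24378501]
```

Call:
{"api": "servo_tool", "payload": {"targets": [-4,-0.5,0,0,-8,-1,0,0,-12,-1.5,0,0,-16,-2,0,0,-20,-2.5,0,0,-24,-3,1,0,-28,-3.3,3,0,-31.5,-3.6,6,0,-31.5,-3.6,9,0,-31.5,-3.6,11.2,0,-31.5,-3.6,11.2,0]}}

```text
time_s: 3.52
tool_pos: [0.6541, 0.1881, 0.1115]
orientation: [-0.006, 0.001, 1.0, -0.001]
force: [-1.9, 0.1, -0.6]
width: 0.0853
gripper_force: 0.0
```

Run:
```python
from h import *
s=r.sense();print(s['time_s'],s['tool_pos'],axes(s).round(4).tolist(),s['force'])
im=r.capture('wrist'); cv2.imwrite('pics/w1.png',im['pixels'][:,:,::-1]); print(np.round(im['world_from_camera'],3).tolist(),im['fx'])
for n in ('plate','bar_right','bar_left'): print(n,[(np.round(d['centre'],4),d['confidence']) for d in r.mark_of('wrist',n)[:1]])
```

```text
3.5167 [0.65413732 0.18813258 0.11146837] [[-0.9999, 0.0016, -0.0118], [0.0016, 1.0, -0.0019], [0.0118, -0.0019, -0.9999]] [-1.93491845  0.09234849 -0.58454744]
[[0.002, 0.964, 0.266, 0.587], [1.0, -0.001, -0.002, 0.189], [-0.002, 0.266, -0.964, 0.256], [0.0, 0.0, 0.0, 1.0]] 338.8339746618875
plate [(array([0.5529, 0.1878, 0.0288]), 0.74)]
bar_right [(array([0.6808, 0.1021, 0.0235]), 0.92)]
bar_left []
```

View pics/w1.png

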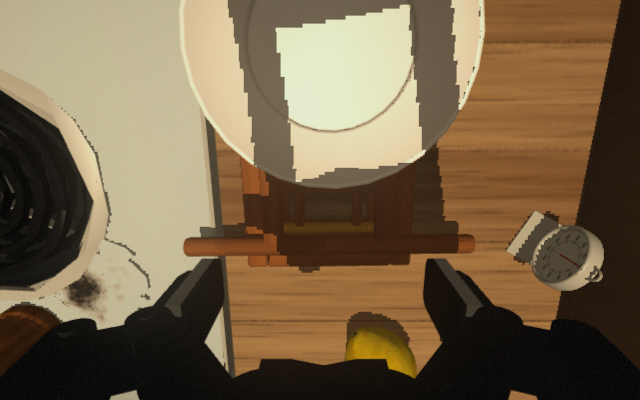

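The wrist view shows the plate rim from (181,0) to (485,0), with its far edge at (332,187). The bar runs from (184,247) to (474,243), and the fingers are clear of everything.

Run:
```python
from h import *
np.set_printoptions(precision=4,suppress=True)
im=r.capture('wrist'); s=r.sense(); print(s['tool_pos'],s['force'],im['cx'],im['cy'])
print('barR',onz(im,184,247,.024),'barL',onz(im,474,243,.024))
P=np.array([onz(im,u,v,.05)[:2] for u,v in [(181,30),(194,100),(254,166),(332,187),(418,163),(466,110),(484,40)]])
A=np.c_[2*P,np.ones(len(P))]; q=np.linalg.lstsq(A,(P**2).sum(1),rcond=None)[0]; print('rim',q[:2],np.sqrt(q[2]+q[0]**2+q[1]**2),P[3])
```

```text
[0.6595 0.1899 0.1227] [-0.028  -0.1856  1.0681] 323.19791188016404 203.2394044212758
barR [0.6954 0.0833 0.024 ] barL [0.6922 0.3064 0.024 ]
rim [0.555  0.1964] 0.08864682708664662 [0.6417 0.1962]
```

Call:
{"api": "servo_tool", "payload": {"targets": [0.4,-0.1,0,0,0.4,-0.1,2,0,0.4,-0.1,4,0,0.4,-0.1,6,0,0.4,-0.1,7,0,0.4,-0.1,7.8,0,0.4,-0.1,8.2,0,0.4,-0.1,8.5,0,0.4,-0.1,8.5,0,0.4,-0.1,8.5,0,0.4,-0.1,8.5,0], "claw": 0.5}}

```text
time_s: 4.68
tool_pos: [0.6548, 0.1885, 0.0354]
orientation: [0.001, 0.0, 1.0, 0.0]
force: [1.1, 0.0, 0.0]
width: 0.0427
gripper_force: 0.0
```

Run:
```python
from h import *
s=r.sense();print(s['tool_pos'],s['force'],s['width'])
im=r.capture('wrist'); cv2.imwrite('pics/w2.png',im['pixels'][:,:,::-1]); print(np.round(im['world_from_camera'],3).tolist())
print(r.sense()['tool_pos'],r.sense()['force'])
```

```text
[0.65476273 0.18846264 0.03542831] [1.13947443 0.00341589 0.03628614] 0.04266408094705186
[[0.001, 0.96, 0.279, 0.586], [1.0, -0.001, 0.0, 0.189], [0.0, 0.279, -0.96, 0.179], [0.0, 0.0, 0.0, 1.0]]
[0.65471148 0.18843959 0.03534214] [0.41053234 0.3796052  0.81348302]
```

View pics/w2.png

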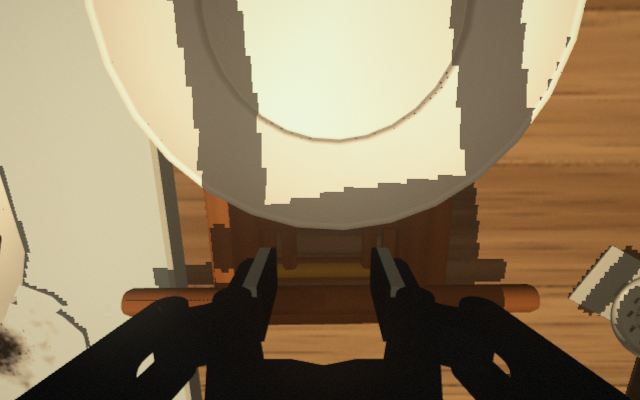

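Wrist view: plate centre column is about 337, its far rim is at row 228, the bar middle is at 330, and the finger midline is at 323. The fingers stand clear between rim and bar, so I start the gentle push.

Call:
{"api": "servo_tool", "payload": {"targets": [0.4,0.05,0,0,0.7,0.05,0,0,1.0,0.05,0,0,1.3,0.05,0,0,1.6,0.05,0,0,1.9,0.05,0,0,2.2,0.05,0,0,2.5,0.05,0,0,2.7,0.05,0,0,2.9,0.05,0,0,3.0,0.05,0,0,3.0,0.05,0,0]}}

```text
time_s: 5.73
tool_pos: [0.6238, 0.1888, 0.0343]
orientation: [-0.0, 0.0, 1.0, -0.0]
force: [1.0, -0.3, -0.1]
width: 0.0427
gripper_force: 0.4
```

Run:
```python
from h import *
np.set_printoptions(precision=4,suppress=True)
t=r.capture('top'); s=r.sense();print(s['tool_pos'],s['force'])
c=t['pixels'][210:275,195:285,::-1]; cv2.imwrite('pics/p1.png',cv2.resize(c,None,fx=6,fy=6,interpolation=cv2.INTER_CUBIC))
print([(np.round(d['centre'],4),d['confidence']) for d in r.mark_of('top','plate')[:1]])
```

```text
[0.6239 0.1888 0.0343] [0.6072 0.4826 0.158 ]
[(array([0.5334, 0.1938, 0.034 ]), 0.87)]
```

View pics/p1.png

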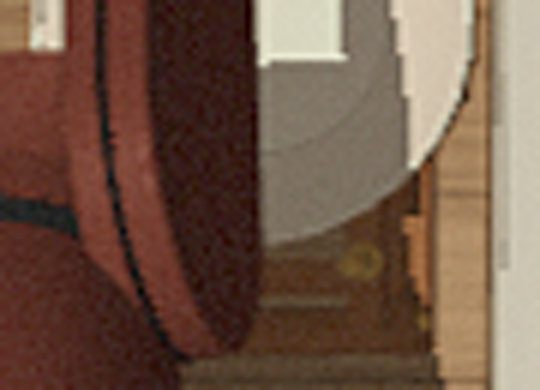

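The crop shows the right peg at (358,262) and the visible rim arc from (473,0) through (415,168) to (265,245). There is still a gap between rim and peg.

Run:
```python
from h import *
from scipy.optimize import least_squares
np.set_printoptions(precision=4,suppress=True)
t=r.capture('top')
P=np.array([onz(t,195+(u+.5)/6-.5,210+(v+.5)/6-.5,.05)[:2] for u,v in [(473,3),(472,60),(455,115),(415,168),(360,207),(300,236),(265,245)]])
f=least_squares(lambda c:np.hypot(*(P-c).T)-.0845,[.53,.19]); print(f.x,f.fun)
print('pegtop',onz(t,195+358/6,210+262/6,.058))
```

```text
[0.5316 0.1874] [-0.0004  0.0006  0.001  -0.0004 -0.002  -0.0001  0.0014]
pegtop [0.4391 0.1441 0.058 ]
```

Call:
{"api": "servo_tool", "payload": {"targets": [0.2,0,0,0,0.35,0,0,0,0.5,0,0,0,0.6,0,0,0,0.6,0,0,0]}}

```text
time_s: 6.3
tool_pos: [0.6177, 0.1888, 0.0343]
orientation: [-0.0, 0.0, 1.0, -0.0]
force: [1.0, -0.6, 0.1]
width: 0.0428
gripper_force: 0.5
```

Call:
{"api": "servo_tool", "payload": {"targets": [0.1,0,0,0,0.2,0,0,0,0.2,0,0,0,0.2,0,0,0]}}

```text
time_s: 6.63
tool_pos: [0.6159, 0.1888, 0.0343]
orientation: [-0.0, 0.0, 1.0, -0.0]
force: [0.4, -0.6, 0.7]
width: 0.0425
gripper_force: 0.4
```

Call:
{"api": "servo_tool", "payload": {"targets": [0.06,0,0,0,0.1,0,0,0,0.1,0,0,0]}}

```text
time_s: 6.88
tool_pos: [0.615, 0.1889, 0.0343]
orientation: [0.0, 0.0, 1.0, -0.0]
force: [1.1, 0.8, -1.0]
width: 0.0426
gripper_force: 0.6
```

Call:
{"api": "servo_tool", "payload": {"targets": [0.06,0,0,0,0.1,0,0,0,0.1,0,0,0]}}

```text
time_s: 7.13
tool_pos: [0.6139, 0.1889, 0.0343]
orientation: [-0.0, 0.0, 1.0, -0.0]
force: [1.0, -0.6, -0.2]
width: 0.0429
gripper_force: 0.6
```

Call:
{"api": "servo_tool", "payload": {"targets": [0.05,0,0,0,0.1,0,0,0,0.1,0,0,0]}}

```text
time_s: 7.38
tool_pos: [0.6129, 0.1888, 0.0343]
orientation: [-0.0, 0.0, 1.0, -0.0]
force: [2.1, 0.3, 0.3]
width: 0.0429
gripper_force: 0.6
```

Run:
```python
from h import *
for i in range(2):
    s=r.sense(); print(s['force'],s['joint_efforts']); im=r.capture('scene')
c=im['pixels'][215:335,215:335,::-1]; cv2.imwrite('pics/p2.png',cv2.resize(c,None,fx=5,fy=5,interpolation=cv2.INTER_CUBIC))
```

```text
[2.07345716 0.25791943 0.32268751] [ 2.34507462e-01 -5.47325206e+01 -3.25013494e+01  5.92189771e-02
  3.80226709e-01 -3.90022521e-06]
[ 0.49265722 -0.01051884 -0.32167673] [ 2.17682607e-01 -5.47250748e+01 -3.25421798e+01  5.02919604e-02
  3.44439726e-01 -1.49783769e-03]
```

View pics/p2.png

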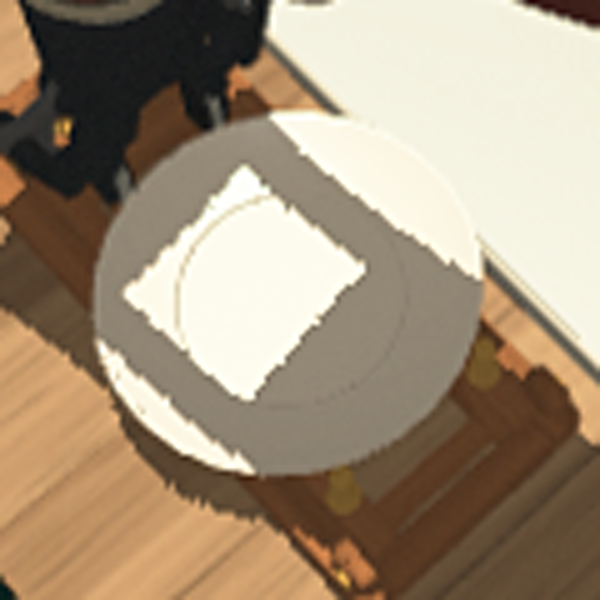

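In this crop the pegs at about (344,478) and (485,350) are almost touched by the rim. The small gaps on both sides look equal, so I continue in small steps.

Call:
{"api": "servo_tool", "payload": {"targets": [0.05,0,0,0,0.1,0,0,0,0.1,0,0,0]}}

```text
time_s: 7.73
tool_pos: [0.6119, 0.1889, 0.0343]
orientation: [-0.0, 0.0, 1.0, -0.0]
force: [0.7, 0.6, 0.0]
width: 0.0429
gripper_force: 0.6
```

Call:
{"api": "servo_tool", "payload": {"targets": [0.05,0,0,0,0.05,0,0,0,0.05,0,0,0]}}

```text
time_s: 7.98
tool_pos: [0.6115, 0.1888, 0.0344]
orientation: [0.0, 0.0, 1.0, -0.0]
force: [1.7, 0.4, 0.8]
width: 0.0428
gripper_force: 0.7
```

Call:
{"api": "servo_tool", "payload": {"targets": [0.05,0,0,0,0.05,0,0,0,0.05,0,0,0]}}

```text
time_s: 8.23
tool_pos: [0.6111, 0.1888, 0.0344]
orientation: [0.0, 0.0, 1.0, -0.0]
force: [2.0, -0.8, -0.3]
width: 0.0424
gripper_force: 1.0
```

Call:
{"api": "servo_tool", "payload": {"targets": [0.05,0,0,0,0.05,0,0,0,0.05,0,0,0]}}

```text
time_s: 8.48
tool_pos: [0.6108, 0.1888, 0.0344]
orientation: [0.0, 0.0, 1.0, -0.0]
force: [2.0, -0.6, -0.2]
width: 0.0425
gripper_force: 1.5
```

Run:
```python
from h import *
F=[]
for i in range(5):
    im=r.capture('scene'); F.append(r.sense()['force'])
print(np.mean(F,0).round(2),np.std(F,0).round(2))
c=im['pixels'][215:335,215:335,::-1]; a=cv2.imread('pics/p2.png')
b=cv2.resize(c,None,fx=5,fy=5,interpolation=cv2.INTER_CUBIC); cv2.imwrite('pics/p3.png',b[280:600,250:600])
```

```text
[ 3.15 -0.87 -0.46] [0.3  0.47 0.3 ]
```

View pics/p3.png

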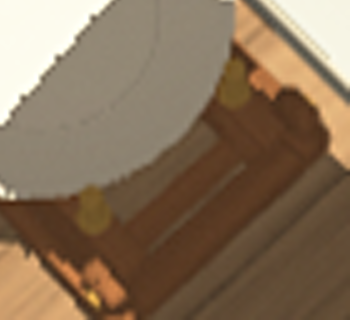

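Call:
{"api": "servo_tool", "payload": {"targets": [0,-0.05,0,0,0,-0.1,0,0,0,-0.1,0,0]}}

```text
time_s: 8.98
tool_pos: [0.6105, 0.1879, 0.0343]
orientation: [-0.0, 0.0, 1.0, 0.0]
force: [2.8, -0.4, -0.2]
width: 0.0425
gripper_force: 1.4
```

```bash
cat > f.py <<'E'
from h import *
F=[]
for i in range(4):
    im=r.capture('scene'); F.append(r.sense()['force'])
s=r.sense(); print(np.mean(F,0).round(2),s['tool_pos'],s['gripper_force'],s['time_s'])
E
python3 f.py
```

```text
[ 2.87 -0.02 -0.25] [0.61046689 0.18790349 0.03430748] 1.402705091459211 9.1833
```

Call:
{"api": "servo_tool", "payload": {"targets": [0.04,0,0,0,0.04,0,0,0,0.04,0,0,0]}}

```text
time_s: 9.43
tool_pos: [0.6103, 0.1879, 0.0344]
orientation: [0.0, 0.0, 1.0, -0.0]
force: [3.8, 0.2, -0.6]
width: 0.0427
gripper_force: 1.8
```

```bash
python3 f.py
```

```text
[ 3.84 -0.12 -0.36] [0.61027224 0.18783036 0.03440002] 1.931161901447922 9.6333
```

Call:
{"api": "servo_tool", "payload": {"targets": [0,-0.05,0,0,0,-0.08,0,0,0,-0.08,0,0]}}

```text
time_s: 9.88
tool_pos: [0.6101, 0.1871, 0.0343]
orientation: [0.0, 0.0, 1.0, 0.0]
force: [3.8, 1.3, 0.7]
width: 0.0427
gripper_force: 1.9
```

```bash
python3 f.py
```

```text
[ 4.38 -0.1  -0.04] [0.61010997 0.18708735 0.03432983] 1.885440067271702 10.0833
```

Call:
{"api": "servo_tool", "payload": {"targets": [-0.5,0.1,0,0,-1.5,0.1,0,0,-2.2,0.1,-0.5,0,-2.5,0.1,-4,0,-1,0.1,-8,0,2,0.1,-12,0,5,0.1,-15,0,8,0.1,-17,0,8,0.1,-17,0,8,0.1,-17,0,8,0.1,-17,0]}}

```text
time_s: 11.0
tool_pos: [0.5302, 0.1881, 0.2042]
orientation: [0.0, 0.0, 1.0, -0.0]
force: [-0.1, 0.2, -0.4]
width: 0.0429
gripper_force: 0.0
```

Run:
```python
from h import *
im=r.capture('wrist'); s=r.sense(); print(s['tool_pos'],s['force']); np.save('w3.npy',im['pixels']); import pickle; pickle.dump(im,open('w3.pkl','wb'))
print(np.round(im['world_from_camera'],3).tolist())
cv2.imwrite('pics/w3.png',cv2.resize(im['pixels'][:,:,::-1],(800,500),interpolation=cv2.INTER_CUBIC))
```

```text
[0.53006878 0.18792014 0.20315474] [ 0.75406675 -0.37456573  0.25666231]
[[0.0, 0.961, 0.277, 0.461], [1.0, -0.0, -0.0, 0.189], [0.0, 0.277, -0.961, 0.348], [0.0, 0.0, 0.0, 1.0]]
```

View pics/w3.png

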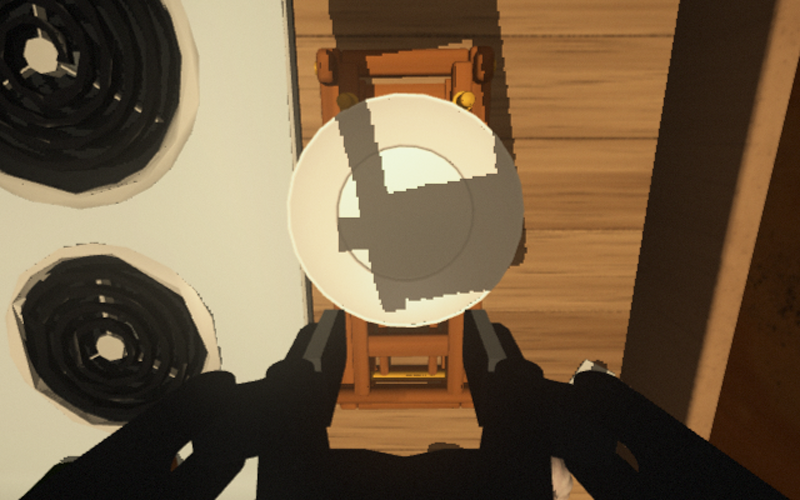

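The wrist view shows the rim spanning (288..523, 93..327) and centred near column 405. The pegs are at about (347,101) and (465,100), mid column 406, both close to the rim. Next I check this numerically.

Run:
```python
from h import *
import pickle
np.set_printoptions(precision=4,suppress=True)
im=pickle.load(open('w3.pkl','rb')); p=im['pixels']
h=cv2.cvtColor(p,cv2.COLOR_RGB2HSV)
# rim: radial edge search from plate centre, strongest saturation jump
c=np.array([324.,168.]); P=[]
S=cv2.GaussianBlur(h[...,1].astype(np.float32),(3,3),0)
for a in np.deg2rad(np.arange(0,360,3)):
    d=np.array([np.cos(a),np.sin(a)]); t=np.arange(86,101,.25); q=c+t[:,None]*d
    if q[:,1].max()>250: continue
    v=cv2.remap(S,q[:,0].astype(np.float32)[None],q[:,1].astype(np.float32)[None],cv2.INTER_LINEAR)[0]
    g=np.diff(v); i=g.argmax()
    if g[i]>8 : P.append(onz(im,*(c+t[i]*d),.05)[:2])
P=np.array(P)
from scipy.optimize import least_squares
f=least_squares(lambda x:np.hypot(*(P-x[:2]).T)-x[2],[.52,.19,.085],loss='soft_l1',f_scale=.0005)
print(len(P),f.x,np.median(np.abs(f.fun)))
m=((h[...,0]>18)&(h[...,0]<32)&(h[...,1]>150)).astype(np.uint8)
n,l,st,ce=cv2.connectedComponentsWithStats(m)
for k in range(1,n):
    if st[k,4]>8 and 60<ce[k][1]<110: print(st[k],ce[k],'z.058',onz(im,*ce[k],.058))
for k in [270,365]:
    print(p[72:92,k:k+18].astype(int).sum(2)//3)
```

```text
47 [0.5208 0.1894 0.0842] 0.0002212228805350408
[362  73   8  10  24] [364.9167  77.1667] z.058 [0.4394 0.2223 0.058 ]
[370  74   9  10  58] [373.2241  78.6034] z.058 [0.4405 0.2291 0.058 ]
[[ 92  49  47  49  49  47  51  48  51  50  50  49  49  50  46  47  48  45]
 [ 92  48  51  50  49  53  52  53  52  50  54  50  50  50  48  49  44  42]
 [ 93  49  50  55  57  56  56  60  62  63  58  56  55  51  52  48  45  45]
 [ 95  53  61  64  66  65  61  59  62  66  68  67  63  56  52  50  47  46]
 [ 90  61  66  71  69  68  68  65  61  59  65  66  68  64  56  49  46  46]
 [ 69  63  67  65  71  69  68  67  65  62  58  64  66  68  65  56  45  46]
 [ 66  66  66  67  67  68  68  66  65  62  58  56  61  65  66  64  54  47]
 [ 64  68  66  67  68  69  69  62  64  64  58  55  59  64  67  66  59  46]
 [ 65  67  66  65  66  65  67  65  64  64  60  56  54  60  65  65  59  47]
 [ 65  65  66  66  65  66  64  66  64  63  61  55  57  57  61  66  66  61]
 [ 64  63  64  65  66  66  65  65  65  63  60  55  56  58  63  75  81  93]
 [ 67  63  63  64  66  62  63  66  66  62  58  58  57  63  78  94 104 103]
 [ 85  67 
[... 1391 characters left out ...]
126 114  85  89  88  88]
 [119  63  53  54  67 103 129 133 132 129 116  94 114  92  93  89  87  90]
 [204 137  91  62  53  65  94 108 115 117 107 103  98  87  91  88  90  89]
 [227 218 186 129  91  52  51  59  71  80  92  94 108  94  92  87  90  86]
 [221 226 226 214 182 115  75  53  53  96 144 112  80  94  91  91  89  89]
 [214 219 223 226 225 209 159 122 104 101 110  60  76  92  92  89  88  89]
 [209 208 205 218 225 228 223 215 186 140  77  62  74  92  93  91  89  88]
 [208 194 168 213 218 220 225 227 218 193 153 113  82  91  93  87  88  89]
 [208 208 207 208 209 213 217 222 225 227 218 191 144 120  91  91  88  88]
 [209 209 209 208 208 207 211 214 219 222 226 225 214 189 133 106  88  89]]
```

Run:
```python
from h import *
import pickle
im=pickle.load(open('w3.pkl','rb')); p=cv2.GaussianBlur(im['pixels'],(3,3),0)
h=cv2.cvtColor(p,cv2.COLOR_RGB2HSV)
for c0 in (266,358):
    print(c0)
    for v in range(68,90): print(v,' '.join('%3d'%x for x in h[v,c0:c0+24,0]))
```

```text
266
68  12  12  12  12  13  12  13  13  13  13  12  13  13  12  12  12  12  12  13  13  13  12  13  12
69  12  13  13  12  12  12  13  12  12  13  13  13  12  12  12  12  13  12  13  13  13  13  13  12
70  12  12  13  12  12  13  13  12  12  12  13  12  12  12  12  12  13  12  12  13  12  12  13  13
71  12  12  12  13  12  12  12  13  13  13  12  12  12  12  12  12  13  13  12  13  13  13  13  13
72  12  12  12  13  12  12  13  13  13  12  13  13  12  12  12  13  13  13  12  13  12  12  13  13
73  13  12  13  13  12  13  13  14  14  14  13  14  14  14  14  13  13  13  12  12  11  12  12  13
74  12  13  13  12  12  13  15  15  16  15  15  15  16  16  16  15  15  13  12  12  12  12  13  13
75  12  13  13  12  13  14  16  17  17  17  17  17  17  17  17  17  16  15  13  12  12  12  13  13
76  12  12  13  13  13  16  17  17  17  17  17  17  17  17  18  17  17  17  15  14  13  12  13  13
77  12  12  13  13  15  16  18  17  17  17  17  17  17  17  17  17  17  17  17  16  14  13  13  13
78  12  13  13  14  16  17  17  18  17  17  17  17  17  17  17  17  17  18  17  17  15  13  13  13
79  13 
[... 2563 characters left out ...]
 13  13
83  24  25  25  26  25  23  21  19  18  18  17  18  18  18  19  19  18  18  18  17  15  13  13  12
84  22  22  23  24  25  25  24  22  20  18  18  18  18  18  18  18  18  18  17  16  14  13  12  12
85  21  21  21  22  23  25  25  25  24  21  20  19  18  18  18  18  18  18  17  15  13  12  12  12
86  21  21  21  21  22  22  24  25  25  25  23  21  20  19  18  18  18  18  17  14  13  12  12  12
87  21  21  21  21  21  21  22  22  23  24  25  24  22  21  19  18  18  17  15  13  12  12  12  12
88  21  21  21  21  21  21  21  21  21  22  23  25  25  24  22  20  18  16  13  12  12  12  12  12
89  21  21  21  21  21  21  20  21  20  20  21  22  24  25  26  23  20  17  14  13  12  12  12  12
```

Measured in this view, the plate centre is y = 0.1894 m and the peg midline y = 0.190 m. The rim is about 90 mm from each peg axis, so within the measurement error of about 1 mm it bears on both. Next is the bar grasp at its right end.

Run:
```python
from h import *
np.set_printoptions(precision=4,suppress=True)
s=r.sense(); print(s['q'],s['tool_pos'],s['time_s'])
for c in('top','scene'):
    r.capture(c)
    for n in('bar_right','bar_left','plate','frame_hinge','strut_foot'): print(c,n,[(np.array(d['centre']),round(d['confidence'],2)) for d in r.mark_of(c,n)[:1]])
```

```text
[ 0.2006  0.0945  1.7215 -0.0002  1.3272 -1.3693] [0.5301 0.1879 0.2032] 11.05
top bar_right [(array([0.6808, 0.1032, 0.0276]), 0.68)]
top bar_left [(array([0.6822, 0.2771, 0.0225]), 0.89)]
top plate [(array([0.5228, 0.1896, 0.0341]), 0.93)]
top frame_hinge [(array([0.4155, 0.1907, 0.0209]), 0.96)]
top strut_foot [(array([0.6753, 0.1908, 0.0066]), 0.53)]
scene bar_right []
scene bar_left [(array([0.6819, 0.2776, 0.0222]), 0.58)]
scene plate [(array([0.5162, 0.1874, 0.032 ]), 0.56)]
scene frame_hinge [(array([0.412 , 0.191 , 0.0237]), 0.97)]
scene strut_foot [(array([0.6763, 0.1922, 0.0022]), 0.64)]
```

Call:
{"api": "servo_tool", "payload": {"targets": [-2,-1,0,0.12,-5,-2.5,0.5,0.24,-8,-4,1,0.36,-11,-5.5,2,0.48,-13.5,-7.5,3,0.6,-15,-8.5,4,0.72,-15,-8.5,5,0.84,-15,-8.5,6,0.96,-15,-8.5,7,1.08,-15,-8.5,7.3,1.2,-15,-8.5,7.3,1.32,-15,-8.5,7.3,1.44]}}

```text
time_s: 12.65
tool_pos: [0.6797, 0.1029, 0.1305]
orientation: [-0.0, 0.662, 0.75, -0.0]
force: [-0.1, -0.7, -0.6]
width: 0.0428
gripper_force: 0.0
```

Call:
{"api": "servo_tool", "payload": {"targets": [0,0,0,0.12,0,0,0,0.13,0,0,0,0.13,0,0,0,0.13]}}

```text
time_s: 12.98
tool_pos: [0.68, 0.1031, 0.1313]
orientation: [0.0, 0.706, 0.708, 0.0]
force: [0.3, 0.1, 0.6]
width: 0.0424
gripper_force: 0.0
```

Run:
```python
from h import *
np.set_printoptions(precision=4,suppress=True)
im=r.capture('wrist'); s=r.sense(); print(s['tool_pos'],axes(s).tolist(),s['time_s'],s['force'])
for n in('bar_right','bar_left','plate'): print(n,[(np.array(d['centre']),round(d['confidence'],2)) for d in r.mark_of('wrist',n)[:1]])
cv2.imwrite('pics/w4.png',im['pixels'][:,:,::-1]); print(np.array(im['world_from_camera']))
```

```text
[0.68   0.103  0.1313] [[-0.0027511251003923868, 0.999996215034931, 3.502133977502918e-05], [0.9999962154485825, 0.002751124398429778, 2.0076272447074838e-05], [1.9979848396764123e-05, 3.507643957201955e-05, -0.9999999991852246]] 13.0333 [0.1656 0.4283 0.2253]
bar_right [(array([0.6808, 0.104 , 0.0263]), 0.91)]
bar_left []
plate [(array([0.5205, 0.1876, 0.0304]), 0.88)]
[[ 1.      0.0031  0.0017  0.6811]
 [ 0.0035 -0.9611 -0.2762  0.1738]
 [ 0.0008  0.2762 -0.9611  0.2747]
 [ 0.      0.      0.      1.    ]]
```

View pics/w4.png

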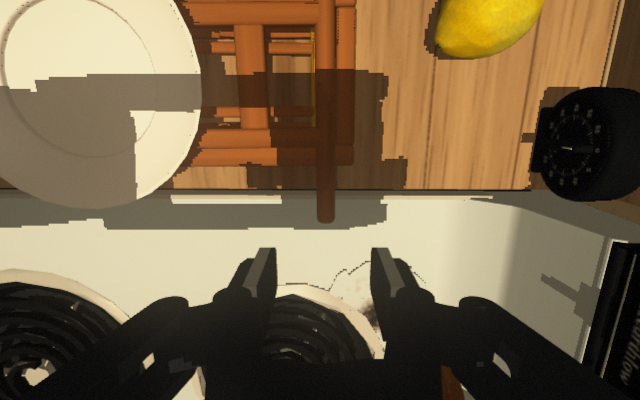

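The wrist view shows the bar's free end at (326,220), midway between the pads (inner edges at columns 275 and 372). The plate and lemon are clear, so I descend.

Call:
{"api": "servo_tool", "payload": {"targets": [0,0.1,3,0,0,0.1,6,0,0,0.1,9,0,0,0.1,10.5,0,0,0.1,11.5,0,0,0.1,12.2,0,0,0.1,12.2,0,0,0.1,12.2,0,0,0.1,12.2,0], "force": 20}}

```text
time_s: 13.93
tool_pos: [0.6826, 0.1031, 0.0114]
orientation: [0.001, 0.707, 0.707, 0.001]
force: [-0.1, -0.4, 0.4]
width: 0.043
gripper_force: 0.0
```

Call:
{"api": "servo_tool", "payload": {"targets": [0,0,0,0,0,0,0,0,0,0,0,0,0,0,0,0], "claw": 0.22}}

```text
time_s: 14.27
tool_pos: [0.6813, 0.103, 0.0099]
orientation: [0.0, 0.707, 0.707, 0.0]
force: [-0.3, -0.9, -0.8]
width: 0.0191
gripper_force: 0.0
```

Call:
{"api": "servo_tool", "payload": {"targets": [0,0,0,0,0,0,0,0,0,0,0,0,0,0,0,0], "claw": 0.1}}

```text
time_s: 14.6
tool_pos: [0.6817, 0.103, 0.0098]
orientation: [0.0, 0.707, 0.707, 0.0]
force: [2.7, 0.0, 1.5]
width: 0.0125
gripper_force: 20.5
```

Call:
{"api": "servo_tool", "payload": {"targets": [0,0,-0.4,0,0,-0.02,-1.1,0,0,-0.08,-2.1,0,0,-0.19,-3.2,0,0,-0.34,-4.2,0,0,-0.53,-5.25,0,0,-0.76,-6.3,0,0,-1.03,-7.3,0,0,-1.35,-8.35,0,0,-1.6,-9.1,0,0,-1.7,-9.35,0,0,-1.7,-9.35,0]}}

```text
time_s: 15.6
tool_pos: [0.6652, 0.1028, 0.104]
orientation: [0.001, 0.707, 0.707, 0.001]
force: [7.1, -0.1, -0.7]
width: 0.0132
gripper_force: 20.0
```

```bash
cat > g.py <<'E'
from h import *
np.set_printoptions(precision=4,suppress=True)
F=[]
for c in('scene','top'):
    r.capture(c); F.append(r.sense()['force'])
    for n in('bar_right','bar_left','plate','strut_foot'): print(c,n,[(np.array(d['centre']),round(d['confidence'],2)) for d in r.mark_of(c,n)[:1]])
s=r.sense(); print(np.mean(F,0),s['tool_pos'],s['width'],s['gripper_force'],s['time_s'])
E
python3 g.py
```

```text
scene bar_right [(array([0.5081, 0.1896, 0.0667]), 0.53)]
scene bar_left [(array([0.6665, 0.2788, 0.1113]), 0.56)]
scene plate [(array([0.5106, 0.1876, 0.0655]), 0.66)]
scene strut_foot [(array([0.6585, 0.1912, 0.0033]), 0.63)]
top bar_right []
top bar_left []
top plate []
top strut_foot [(array([0.6556, 0.1965, 0.0071]), 0.54)]
[ 7.2484 -0.8187 -0.1224] [0.6655 0.1028 0.1032] 0.013277604833015651 20.05299210548401 16.1
```

Call:
{"api": "servo_tool", "payload": {"targets": [0,0.2,0,0,0,0.0,-0.5,0,0,-0.15,-1.0,0,0,-0.55,-1.95,0,0,-1.05,-2.9,0,0,-1.55,-3.85,0,0,-2.1,-4.75,0,0,-2.5,-5.3,0,0,-2.7,-5.6,0,0,-2.7,-5.6,0]}}

```text
time_s: 16.93
tool_pos: [0.6376, 0.1025, 0.1599]
orientation: [0.001, 0.707, 0.707, 0.001]
force: [6.2, -2.1, 1.4]
width: 0.0129
gripper_force: 20.1
```

```bash
python3 g.py
```

```text
scene bar_right [(array([0.6355, 0.1035, 0.1665]), 0.66)]
scene bar_left [(array([0.6352, 0.2772, 0.1673]), 0.8)]
scene plate [(array([0.4941, 0.1855, 0.0867]), 0.71)]
scene strut_foot [(array([0.6336, 0.1893, 0.0086]), 0.64)]
top bar_right []
top bar_left []
top plate [(array([0.4998, 0.1898, 0.0912]), 0.63)]
top strut_foot [(array([0.6344, 0.1926, 0.009 ]), 0.7)]
[ 6.6143 -1.7733  1.2011] [0.6381 0.1026 0.1592] 0.012871935888444581 20.118656158447266 17.4333
```

Call:
{"api": "servo_tool", "payload": {"targets": [0,0.2,0,0,0,-0.1,-0.45,0,-0.02,-0.4,-0.87,0,-0.03,-1.03,-1.73,0,-0.04,-1.7,-2.55,0,-0.05,-2.39,-3.35,0,-0.05,-3.1,-4.1,0,-0.05,-3.6,-4.6,0,-0.05,-3.85,-4.85,0,-0.05,-3.85,-4.85,0]}}

```text
time_s: 18.27
tool_pos: [0.5985, 0.1021, 0.2079]
orientation: [0.001, 0.707, 0.707, 0.0]
force: [4.3, -2.6, 2.3]
width: 0.0128
gripper_force: 20.1
```

```bash
python3 g.py
```

```text
scene bar_right [(array([0.5993, 0.1051, 0.2146]), 0.77)]
scene bar_left [(array([0.5988, 0.2767, 0.213 ]), 0.81)]
scene plate [(array([0.4817, 0.1907, 0.1051]), 0.95)]
scene strut_foot [(array([0.5978, 0.1925, 0.0096]), 0.53)]
top bar_right []
top bar_left []
top plate [(array([0.4828, 0.1896, 0.1056]), 0.85)]
top strut_foot [(array([ 0.5478,  0.1912, -0.0122]), 0.48)]
[ 4.9587 -3.7994  2.1642] [0.5992 0.1021 0.2073] 0.013288666931219606 20.150035321712494 18.7667
```

Call:
{"api": "servo_tool", "payload": {"targets": [-0.1,0.1,0,0,-0.15,-0.3,-0.4,0,-0.15,-0.78,-0.81,0,-0.16,-1.2,-1.15,0,-0.17,-1.6,-1.49,0,-0.18,-2.0,-1.8,0,-0.18,-2.43,-2.14,0,-0.18,-2.85,-2.45,0,-0.2,-3.29,-2.76,0,-0.2,-3.65,-3.0,0,-0.2,-3.9,-3.17,0,-0.2,-3.9,-3.17,0]}}

```text
time_s: 19.77
tool_pos: [0.5595, 0.1015, 0.2396]
orientation: [-0.0, 0.707, 0.707, 0.001]
force: [4.4, 4.0, 4.3]
width: 0.0133
gripper_force: 20.0
```

```bash
python3 g.py
```

```text
scene bar_right [(array([0.5555, 0.1019, 0.2425]), 0.85)]
scene bar_left [(array([0.5631, 0.2746, 0.2416]), 0.76)]
scene plate [(array([0.4673, 0.1849, 0.1145]), 0.76)]
scene strut_foot [(array([0.5595, 0.1907, 0.0039]), 0.52)]
top bar_right []
top bar_left []
top plate [(array([0.4656, 0.1893, 0.1174]), 0.72)]
top strut_foot [(array([ 0.449 , -0.2215,  0.0011]), 0.42)]
[4.2551 4.1872 3.6032] [0.5599 0.1015 0.2393] 0.013042599230499196 20.054556727409363 20.2667
```

Call:
{"api": "servo_tool", "payload": {"targets": [0.1,0,0,0,0.1,-0.15,-0.12,0,0.1,-0.3,-0.24,0,0.1,-0.4,-0.3,0,0.1,-0.4,-0.3,0]}}

```text
time_s: 20.68
tool_pos: [0.5555, 0.1015, 0.2422]
orientation: [0.0, 0.707, 0.707, 0.0]
force: [4.5, 1.3, 3.6]
width: 0.0129
gripper_force: 20.0
```

```bash
python3 g.py
```

```text
scene bar_right [(array([0.556 , 0.1036, 0.2465]), 0.86)]
scene bar_left [(array([0.5562, 0.2746, 0.2453]), 0.61)]
scene plate [(array([0.4642, 0.1872, 0.1154]), 0.81)]
scene strut_foot [(array([0.5597, 0.1896, 0.0071]), 0.62)]
top bar_right []
top bar_left []
top plate [(array([0.4687, 0.189 , 0.117 ]), 0.86)]
top strut_foot []
[4.9427 0.7918 3.5547] [0.5556 0.1015 0.2421] 0.012878455974905854 20.075125694274902 21.1833
```

Call:
{"api": "servo_tool", "payload": {"targets": [0,-0.12,-0.07,0,0,-0.25,-0.15,0,0,-0.32,-0.2,0,0,-0.32,-0.2,0,0,-0.32,-0.2,0,0,-0.2,-0.12,0,0,0,0,0,0,0.2,0.12,0,0,0.3,0.19,0,0,0.3,0.19,0]}}

```text
time_s: 22.02
tool_pos: [0.559, 0.1015, 0.24]
orientation: [0.0, 0.707, 0.707, 0.0]
force: [5.3, 0.3, 4.4]
width: 0.013
gripper_force: 20.1
```

```bash
python3 g.py
```

```text
scene bar_right [(array([0.5586, 0.1007, 0.2416]), 0.71)]
scene bar_left [(array([0.5579, 0.2758, 0.2411]), 0.69)]
scene plate [(array([0.4647, 0.1876, 0.1166]), 0.56)]
scene strut_foot [(array([0.561 , 0.1899, 0.0076]), 0.45)]
top bar_right []
top bar_left []
top plate [(array([0.4677, 0.1909, 0.1168]), 0.9)]
top strut_foot [(array([0.4688, 0.1887, 0.1179]), 0.53)]
[4.98   1.5443 5.1722] [0.5589 0.1015 0.2401] 0.013208919050028045 20.105602741241455 22.5167
```

Call:
{"api": "servo_tool", "payload": {"targets": [0,0.08,0.05,0,0,0.16,0.1,0,0,0.25,0.16,0,0,0.25,0.16,0]}}

```text
time_s: 22.85
tool_pos: [0.5614, 0.1016, 0.2385]
orientation: [0.0, 0.707, 0.707, 0.0]
force: [5.6, 0.5, 5.8]
width: 0.013
gripper_force: 20.1
```

Call:
{"api": "servo_tool", "payload": {"targets": [0,0.08,0.05,0,0,0.16,0.1,0,0,0.25,0.16,0,0,0.25,0.16,0]}}

```text
time_s: 23.18
tool_pos: [0.5638, 0.1016, 0.2369]
orientation: [-0.0, 0.707, 0.707, 0.0]
force: [4.6, 1.0, 6.0]
width: 0.0127
gripper_force: 20.1
```

```bash
python3 g.py
```

```text
scene bar_right [(array([0.5635, 0.1032, 0.2388]), 0.57)]
scene bar_left [(array([0.564 , 0.2799, 0.239 ]), 0.87)]
scene plate [(array([0.4657, 0.1876, 0.1124]), 0.86)]
scene strut_foot [(array([0.5646, 0.1025, 0.2398]), 0.49)]
top bar_right []
top bar_left []
top plate [(array([0.4717, 0.1884, 0.1168]), 0.83)]
top strut_foot []
[5.4837 1.1394 5.5587] [0.5638 0.1016 0.2369] 0.013233786420380875 20.128988027572632 23.6833
```

Call:
{"api": "servo_tool", "payload": {"targets": [0,0.08,0.05,0,0,0.16,0.1,0,0,0.25,0.16,0,0,0.25,0.16,0]}}

```text
time_s: 24.02
tool_pos: [0.566, 0.1016, 0.2353]
orientation: [-0.0, 0.707, 0.707, -0.0]
force: [3.1, 1.1, 6.8]
width: 0.013
gripper_force: 20.3
```

Call:
{"api": "servo_tool", "payload": {"targets": [0,0.08,0.05,0,0,0.16,0.1,0,0,0.25,0.16,0,0,0.25,0.16,0]}}

```text
time_s: 24.35
tool_pos: [0.5668, 0.1016, 0.2347]
orientation: [-0.002, 0.707, 0.707, -0.002]
force: [-6.5, 1.1, 15.0]
width: 0.0129
gripper_force: 21.1
```

```bash
python3 g.py
```

```text
scene bar_right [(array([0.5677, 0.1035, 0.2405]), 0.95)]
scene bar_left [(array([0.5643, 0.2768, 0.2395]), 0.91)]
scene plate [(array([0.4676, 0.1869, 0.1126]), 0.59)]
scene strut_foot [(array([0.5658, 0.2752, 0.239 ]), 0.55)]
top bar_right []
top bar_left []
top plate [(array([0.4725, 0.1911, 0.1134]), 0.62)]
top strut_foot []
[-6.3163  0.4535 15.7951] [0.5668 0.1016 0.2347] 0.012929803099042337 21.04211926460266 24.85
```

It stops firmly at bar x ≈ 0.566, so θ ≈ 0.97, the marked notch. I'll relieve the load, then open.

Call:
{"api": "servo_tool", "payload": {"targets": [0,-0.08,-0.05,0,0,-0.14,-0.09,0,0,-0.14,-0.09,0]}}

```text
time_s: 25.1
tool_pos: [0.5663, 0.1016, 0.2351]
orientation: [-0.001, 0.707, 0.707, -0.001]
force: [0.5, 0.6, 10.2]
width: 0.0129
gripper_force: 20.6
```

Call:
{"api": "servo_tool", "payload": {"targets": [0,0,0,0,0,0,0,0,0,0,0,0], "claw": 0.25}}

```text
time_s: 25.35
tool_pos: [0.5656, 0.1014, 0.2327]
orientation: [-0.002, 0.707, 0.707, -0.002]
force: [-0.7, -1.4, 0.7]
width: 0.0216
gripper_force: 0.0
```

```bash
python3 g.py
```

```text
scene bar_right [(array([0.5664, 0.1027, 0.2409]), 0.78)]
scene bar_left [(array([0.5655, 0.2774, 0.24  ]), 0.73)]
scene plate [(array([0.4671, 0.1857, 0.1135]), 0.75)]
scene strut_foot [(array([0.5624, 0.1899, 0.0063]), 0.45)]
top bar_right []
top bar_left []
top plate [(array([0.4712, 0.1904, 0.1148]), 0.93)]
top strut_foot [(array([ 0.6513, -0.307 , -0.0041]), 0.65)]
[ 0.0381  0.0899 -0.3548] [0.5671 0.1015 0.2346] 0.021478611386263696 0.0 25.85
```

Call:
{"api": "servo_tool", "payload": {"targets": [0,0,0,0,0,0,0,0,0,0,-1,0,0,0,-2.5,0,0,0,-5,0,-1,0,-8,0,-4,0,-10,0,-8,0,-10,0,-11,0,-10,0,-11,0,-10,0,-11,0,-10,0], "claw": 0.45}}

```text
time_s: 26.77
tool_pos: [0.5672, -0.0099, 0.3355]
orientation: [0.0, 0.708, 0.706, 0.0]
force: [0.7, 0.2, -0.5]
width: 0.0384
gripper_force: 0.0
```

```bash
python3 g.py
python3 - <<'E'
from h import *
for c in('scene','top'):
    im=r.capture(c); cv2.imwrite(f'pics/{c}9.png',im['pixels'][:,:,::-1])
    for n in('salt_shaker','pepper_mill','tea_mug','plate','strut_foot'): print(c,n,[np.round(d['centre'],4) for d in r.mark_of(c,n)[:1]])
o=np.zeros((600,800,3),np.uint8)
a=cv2.imread('pics/scene9.png')[180:350,180:340];b=cv2.imread('pics/top9.png')[110:290,180:290]
a=cv2.resize(a,(480,510));b=cv2.resize(b,(310,507)); o[:510,:480]=a;o[:507,485:795]=b; cv2.imwrite('pics/fin.png',o)
E
```

```text
scene bar_right [(array([0.5654, 0.1032, 0.2419]), 0.68)]
scene bar_left [(array([0.5664, 0.2768, 0.2377]), 0.75)]
scene plate [(array([0.4677, 0.1893, 0.1135]), 0.93)]
scene strut_foot [(array([0.5661, 0.1909, 0.0043]), 0.6)]
top bar_right [(array([0.5624, 0.1013, 0.2451]), 0.58)]
top bar_left [(array([0.5685, 0.279 , 0.24  ]), 0.9)]
top plate []
top strut_foot []
[ 0.4351  0.3509 -0.3765] [ 0.5671 -0.0079  0.3345] 0.03818172176818891 0.0 27.2667
scene salt_shaker [array([ 0.4464, -0.2199, -0.0033])]
scene pepper_mill [array([ 0.775 , -0.066 , -0.0009])]
scene tea_mug [array([ 0.6555, -0.308 , -0.001 ])]
scene plate [array([0.4661, 0.1857, 0.1151])]
scene strut_foot [array([0.5612, 0.1909, 0.005 ])]
top salt_shaker [array([ 0.4461, -0.218 ,  0.0023])]
top pepper_mill []
top tea_mug [array([ 0.6475, -0.3061, -0.0017])]
top plate []
top strut_foot []
```

View pics/fin.png

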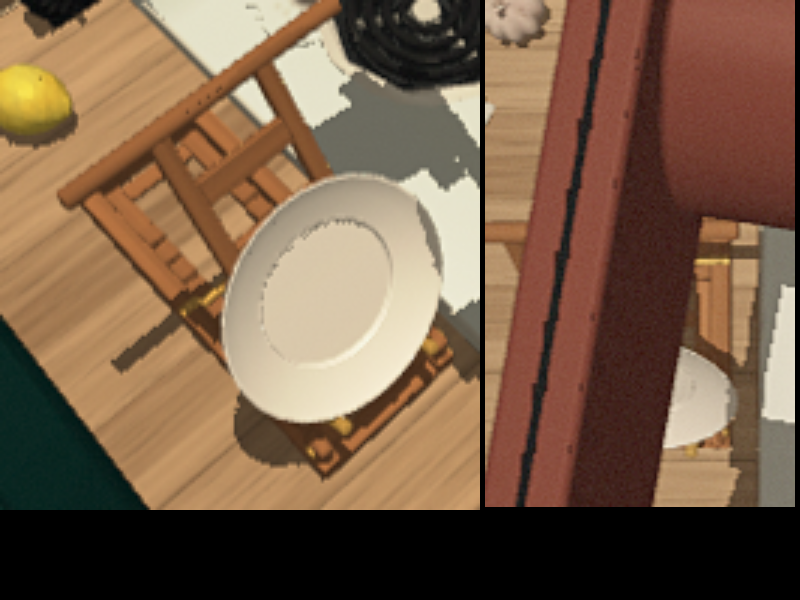

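The final view shows the easel standing with the plate at (330,300), resting on both pegs at (340,425) and (435,345). The strut foot is at the brass-marked notch, near (205,297). The bystanders haven't moved.

```bash
python3 -c "
from plant import r
print(r.job_done())"
```

```text
the job is handed in; nothing more can be done
None
```

I handed the job in at about 27 s: the plate rests on both pegs, the easel stands alone in the marked fourth notch with the robot clear, and the salt shaker, pepper mill and mug stayed where they were.

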